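# Check the sloping warmer with the contact thermometer

### The job

Take the thermometer out of its holder and check the sloping warmer at its round measuring pad (not the square one): first aim it squarely at the middle of the round pad from about 5 cm off and hold it steady there for a full second without touching, then set its sprung tip on the middle of that pad, square to the slope, and press lightly until the tip is about half-way in. Finish while still holding it there like that: do not let go or put it back, never push it hard against the warmer, keep it off the square pad, and leave the other things on the bar where they stand.

Things in the scene. Friction and masses are not known exactly. Their poses are not given: they have to be found in the camera images.
- thermometer: upright in the holder at the start, 160 mm long, about 0.13 kg. Origin at the end of its tip (spring out), z along its axis from tip to handle top. Handle: white square bar 28 x 28 mm, z = 65 to 160 mm, flat faces across x and y; then a black neck, 17 mm thick, tapering to the thin steel tip. At the start its origin is 15 mm above the bar; lift it straight up 100 mm or more
- tip (a joint): how far the sprung tip is pushed into the neck, in m: 0 out, 0.016 fully in (rigid stop). Spring 300 N/m with 1 N preload: 1 N to start, 3.4 N half-way (0.008), 5.8 N fully in. The tip is a steel foot 10 mm in diameter, flat at its end
- tip_end (a point): centre of the flat end of the thermometer's tip; moves with the tip; axes as the thermometer's
- holder: fixed holder: black foot 90 x 90 x 10 mm, grey square tower 44 x 44 mm, rim 100 mm above the bar; the handle stands 20 mm deep in its 32 x 32 mm well (2 mm play) and shows 75 mm above the rim. Origin at the centre of its underside, z up; the thermometer's yaw is nearly the holder's
- warmer: fixed; black base 130 x 170 x 16 mm and above it a steel plate 130 x 170 x 10 mm sloped 20 degrees, low edge at its own -x side (about 37 mm high, with a lip 7 mm high), high edge at +x (about 82 mm high). Origin at the centre of its underside, z up
- round_pad: the round measuring pad, a black disc 28 mm in diameter, 3 mm thick, with a small steel dot in the middle, fixed on the warmer's sloped plate half-way up, 45 mm left or right of its middle. Origin at the centre of its underside, z square out of the slope (away from the plate), x up the slope
- round_pad_centre (a point): centre of the upper face of the round pad, where the tip belongs; axes as the pad's, z out of the slope
- square_pad: the square pad, 26 x 26 x 3 mm, black, with the same dot, 90 mm beside the round one on the same slope; not to be touched. Origin at the centre of its underside, z square out of the slope
- tamper: bystander: steel tamper with a wooden handle, 58 mm wide, 90 mm high. Origin at the centre of its underside
- bean_scoop: bystander: bean scoop, 134 x 50 x 20 mm, lying. Origin at the centre of its underside
- milk_jug: bystander: milk jug, 88 x 117 x 111 mm. Origin at the centre of its underside
- cup: bystander: low black cup, 82 x 108 x 56 mm. Origin at the centre of its underside
- tumbler: bystander: clear glass tumbler, 63 mm wide, 84 mm high. Origin at the centre of its underside
- tin: bystander: black bean tin, 59 x 87 x 70 mm. Origin at the centre of its underside
- mug: bystander: black mug, 80 x 106 x 78 mm. Origin at the centre of its underside
- leveller: bystander: round steel coffee leveller, 60 mm wide, 33 mm high. Origin at the centre of its underside

How it is judged (in metres and radians):
On the way, in this order (a step that is already met when the one before it is completed fails the run):
1. the thermometer is lifted clear of its holder in the fingers (contact force between the fingers and thermometer above 1 N and distance of thermometer from where it was at the start of the episode above 0.05 m and contact force between thermometer and holder below 0.1 N), for 0.2 s.
2. it is held steady for a full second (0.8 s counted), aimed squarely at the middle of the round pad from 30 to 75 mm off without touching (z of tip_end in the frame of round_pad_centre between 0.03 and 0.075 m and x of tip_end in the frame of round_pad_centre between -0.014 and 0.014 m and y of tip_end in the frame of round_pad_centre between -0.014 and 0.014 m and angle between the z axis of thermometer and the z axis of round_pad, either way round below 0.17 rad and linear speed of thermometer below 0.03 m/s), for 0.8 s.
At the end, for the whole second after the job is handed in: the fingers hold the thermometer still, nothing else carries it, its tip stands within 8 mm of the centre of the round pad, its axis within 0.15 rad of square to the slope, the tip pressed in by 3 to 13.5 mm (of 16) with a contact force of 1 to 8 N (distance between tip_end and round_pad_centre below 0.008 m and angle between the z axis of thermometer and the z axis of round_pad, either way round below 0.15 rad and value of joint tip between 0.003 and 0.0135 m and contact force between thermometer and round_pad between 1 and 8 N and contact force between the fingers and thermometer above 1 N and linear speed of thermometer below 0.02 m/s and contact force between thermometer and warmer below 0.1 N and contact force between thermometer and holder below 0.1 N); the arm keeps its last pose, push and grip.
It fails at once if the thermometer is pushed hard against the round pad or the warmer (over 20 N) (contact force between thermometer and round_pad above 20 N or contact force between thermometer and warmer above 20 N).
It fails at once if the thermometer touches the square pad (contact force between thermometer and square_pad above 0.3 N).
It fails at once if a loose bystander is displaced by more than 30 mm (distance of any of tamper, bean_scoop, tin, leveller from where it was at the start of the episode above 0.03 m).
It also fails if it takes over 51 s, if anything falls off the work surface, if the arm or the gripper's body presses on something with over 40 N, if the wrist force passes 120 N, or if a joint passes its speed limit or range.

### The arm

A 7-joint arm with a two-finger parallel gripper is mounted at the origin on a cart in front of the work surface, level with it; the furniture and walls round the work are solid. World frame = base frame: x ahead of the robot, y to its left, z up, the work surface at z = 0. Lengths are in m, angles in degrees, forces in N, time in s.
With the tool pointing down it reaches from about 0.4 to 0.75 m from the base axis. Payload 19.5 kg.
Tool frame: the origin (TCP) lies between the finger pads; the fingertips stand manip.nose_length ahead of it and the grasp point (between the pads) lies 11 mm behind it (manip.nose_length is the distance from the TCP to the fingertips, in m); z points along the fingers, y is the line along which they close (so a half turn about z gives the same grasp; the last joint's range is limited). The gripper opens to 85 mm and grips with 20 to 120 N. Pads are 22 mm wide; open, the fingers measure 114 mm over their backs; the gripper's body (76 mm by 85 mm) begins 54 mm behind the grasp point. The pads swing forward as they close: fully open they stand 13 mm farther back than shut.
Start: joints at [-78.192, 40.479, -1.581, 85.061, 1.261, 54.483, -4.326], TCP at [0.141, 0.557, 0.239] pointing down, gripper open.
Joint ranges: [-155.06, 155.06], [-18.47, 123.98], [-90, 86.84], [0, 140.48], [-83.41, 263.41], [0, 116], [-161.91, 161.91]. Speed limits (degrees/s): [108.29, 108.29, 147.25, 147.25, 172.46, 172.46, 172.46].

### API

Orientations are given as a 3x3 rotation matrix whose columns are the frame's x, y, z axes.
In Python, from cell import telemetry, vision, job_done, spotter, manip gives the robot as it stands.
- The arm moves only by the shell command python3 -m crank 'ROWS' [OPENING] [FORCE]. ROWS is text: rows parted by semicolons, each of 4 numbers parted by spaces: the shift along the tool's x, y, z in units of 40 mm (1.0 is 40 mm), then the turn about the tool's z in units of 8 degrees (1.0 is 8 degrees). A call has 1 to 5 rows; each row is the pose to reach, as a shift and turn from the pose commanded when the call began, along the tool's axes at that moment; what a row does not reach only later rows make up. A row lasts 1/8 s, in which the tool goes at most 62.5 mm and 10.7 degrees, less where a joint would pass 70% of its speed; a pose out of reach is approached as far as the arm can. A call with a gripper value outside its range is refused whole. OPENING is the finger opening in mm, from 0 to 85.4, set as the call begins (- or left out, the last holds). The fingers move at their own pace and stop on an object; FORCE is the grip in N (left out, the last holds). Time passes only in rows, so rows that repeat a pose let the fingers close. It gives the time, the measured TCP pose, the force, the opening and the grip force at its end, in the units of the state.
- telemetry.observe(): the state, without advancing time (a new reading comes with each control period).
- vision.camera(name): name is "side" or "top"; returns the picture (420x560x3 uint8, blue, green, red); there is no depth.
- vision.calibration(name): a dict with "fx", "fy", "cx", "cy" (pixels), "k1" (the pictures are not rectified: a ray, as slopes to the right and down, at radius r is drawn at 1 + k1 r^2 times it, then the intrinsics apply), "view" (4x4, takes a point from world to camera coordinates). Camera axes: x right, y down, z forward; pixel columns grow to the right and rows downward; lengths in m; the calibration is good to about 2 mm. A picture is of the moment at which its call begins. calibration takes no time and is no camera call.
- job_done(): hands the job in; it is judged then, once.
Trained networks look in the newest picture that a camera, given by its name, has taken for a name from the list of things; names that differ only in an ending like _2 or _b are one class to them, and where a whole thing is asked for, a point or a joint stands for the part that bears it (a point fixed in the world has none). Each returns a list of dicts, best first, with "conf" (0 to 1); they miss things now and then, are a little off and sometimes report something else, mostly with a low value. They report only what shows in the picture. A call takes as long as a camera call.
- spotter.look_for(query, camera): "point" ([column, row] in pixels, amid what is visible of it).
The state is a dict: "time_s": time; "qpos": joint angles; "qd": joint speeds; "tau": joint torques, N m; "eef_pos": TCP position; "ee_rot": TCP orientation; "wrist_force": force on the tool from outside, world axes, zero at the start; "ft_torque": the same for the moment, N m; "opening": finger opening in m; "finger_force": force on a finger pad.
Only numpy, scipy, OpenCV 4.12 (cv2) and the standard library are available. Lean on these libraries where they do the work, as an engineer would, in place of code of your own. Each camera call takes 0.05 s, during which the arm holds its last target. There are 200 camera calls.

## Working session

There is one attempt and no reset: what is moved stays moved. The work goes in short steps, Python scripts to look and compute and a shell command to move; the robot and the scene stay as the last step left them, time stands still between calls to the robot, and variables do not carry over. Pictures are saved under pics/ and viewed, at most 10 in all, crops included, and the job is handed in when it is done.

```bash
ls; mkdir -p pics; cat > h.py <<'E'
import numpy as np, cv2
from cell import telemetry, vision, spotter, manip
def px2ray(cam,p):
    c=vision.calibration(cam); V=np.array(c["view"])
    d=np.array([(p[0]-c["cx"])/c["fx"],(p[1]-c["cy"])/c["fy"]]); u=d.copy()
    for _ in range(20): u=d/(1+c["k1"]*(u@u))
    R=V[:3,:3]; o=-R.T@V[:3,3]; r=R.T@np.r_[u,1]
    return o,r/np.linalg.norm(r)
def at_z(cam,p,z):
    o,r=px2ray(cam,p); return o+r*(z-o[2])/r[2]
def proj(cam,P):
    c=vision.calibration(cam); V=np.array(c["view"]); q=V[:3,:3]@np.array(P)+V[:3,3]
    u=q[:2]/q[2]; u=u*(1+c["k1"]*(u@u)); return np.array([c["cx"]+c["fx"]*u[0],c["cy"]+c["fy"]*u[1]])
def tri(p1,p2,c1="side",c2="top"):
    o1,r1=px2ray(c1,p1);o2,r2=px2ray(c2,p2)
    s=np.linalg.lstsq(np.c_[r1,-r2],o2-o1,rcond=None)[0]
    a=o1+s[0]*r1;b=o2+s[1]*r2
    return (a+b)/2,np.linalg.norm(a-b)
E
python3 - <<'E'
from h import *
np.set_printoptions(precision=4,suppress=True)
for n in("side","top"):
    im=vision.camera(n); cv2.imwrite(f"pics/{n}0.png",im)
    o,r=px2ray(n,(280,210)); print(n,o,r)
    for q in("thermometer","holder","warmer","round_pad","square_pad"):
        print(q,[(np.round(d["point"],1),round(d["conf"],2)) for d in spotter.look_for(q,n)[:3]])
s=telemetry.observe(); print(s["eef_pos"],s["ee_rot"],s["time_s"],manip.nose_length)
E
```

```text
pics
side [0.3952 1.4639 1.0688] [ 0.0437 -0.7945 -0.6057]
thermometer []
holder [(array([270.7, 239.8]), 0.83)]
warmer [(array([277.7, 173.6]), 0.82), (array([242.5, 276.6]), 0.73)]
round_pad [(array([284.6, 150.7]), 0.33)]
square_pad []
top [0.4212 0.1107 1.5253] [ 0.0433  0.0007 -0.9991]
thermometer [(array([225.1, 205.3]), 0.69)]
holder [(array([231.5, 210.8]), 0.81)]
warmer [(array([379.2, 200.8]), 0.93)]
round_pad []
square_pad [(array([391.3, 201.7]), 0.52)]
[0.141  0.5574 0.2393] [[-0.9695  0.2452 -0.    ]
 [ 0.2452  0.9695 -0.0001]
 [ 0.     -0.0001 -1.    ]] 0.6 0.008
```

View pics/side0.png

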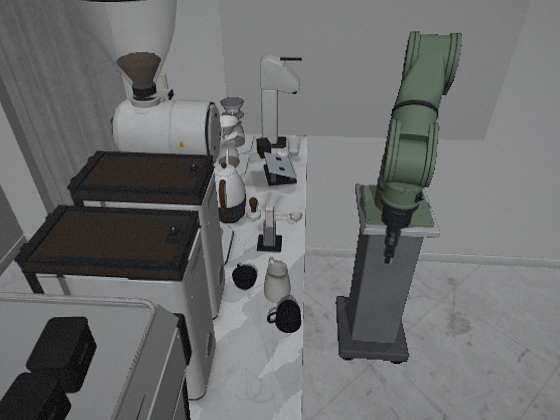

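View pics/top0.png

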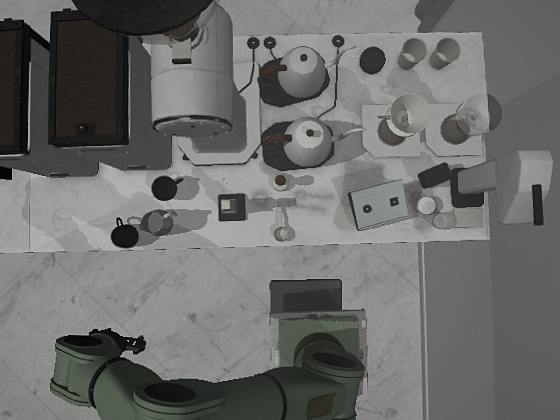

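```bash
python3 - <<'E'
from h import *
t=cv2.imread("pics/top0.png"); s=cv2.imread("pics/side0.png")
a=cv2.resize(t[160:250,205:425],None,fx=3.6,fy=3.6,interpolation=cv2.INTER_CUBIC)
b=cv2.resize(s[130:255,235:315],None,fx=4.7,fy=4.7,interpolation=cv2.INTER_CUBIC)
cv2.imwrite("pics/ta.png",a);cv2.imwrite("pics/sa.png",b)
E
```

```text
(no output)
```

View pics/ta.png

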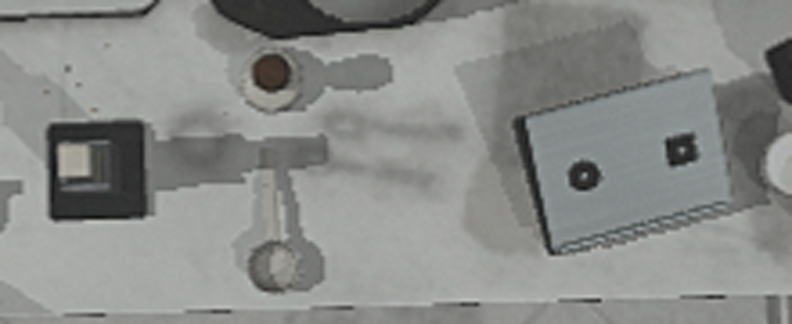

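View pics/sa.png

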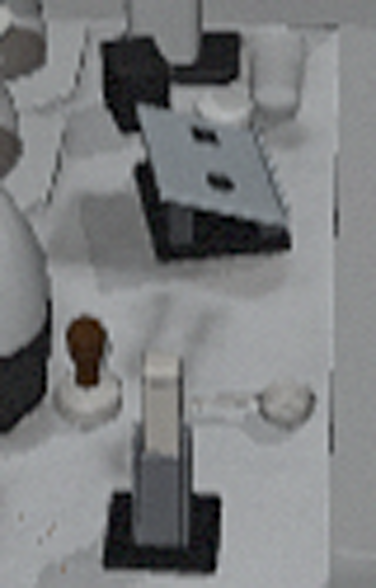

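```bash
python3 - <<'E'
from h import *
np.set_printoptions(precision=4,suppress=True)
T=lambda x,y:(205+x/3.6-.4,160+y/3.6-.4); S=lambda x,y:(235+x/4.7-.4,130+y/4.7-.4)
# refine pads: dark centroid
def cen(f,cx,cy,r):
    g=255-cv2.imread(f,0).astype(float); y0,x0=int(round(cy)),int(round(cx)); w=g[y0-r:y0+r+1,x0-r:x0+r+1]; w=np.clip(w-np.median(w)-20,0,None)
    yy,xx=np.mgrid[y0-r:y0+r+1,x0-r:x0+r+1]; return ((w*xx).sum()/w.sum(),(w*yy).sum()/w.sum())
rt=cen("pics/top0.png",*T(585,175),6); st=cen("pics/top0.png",*T(681,150),6)
rs=cen("pics/side0.png",*S(221,181),5); ss=cen("pics/side0.png",*S(204,134),5)
print(rt,st,rs,ss)
for n,a,b in(("round",rs,rt),("square",ss,st)):
    print(n,tri(a,b),at_z("top",b,.0625))
d=at_z("top",rt,.0625)-at_z("top",st,.0625); print("sep",np.linalg.norm(d),"yaw",np.degrees(np.arctan2(d[1],d[0]))-90)
for n,p,z in(("UL",(525,118),.082),("UR",(710,70),.082),("LR",(732,205),.037),("LL",(552,252),.04)): print(n,at_z("top",T(*p),z))
print("handle",at_z("top",T(74,160),.175),tri(S(165,365),T(74,160)))
for p in((48,122),(145,120),(148,217),(50,220)): print("foot",at_z("top",T(*p),.01))
E
```

```text
(np.float64(366.8206695005313), np.float64(208.48246546227418)) (np.float64(393.6485859990728), np.float64(201.26309689383402)) (np.float64(281.387983706721), np.float64(168.38289205702648)) (np.float64(278.003125), np.float64(158.40625))
round (array([ 0.4808, -0.1658,  0.0617]), np.float64(0.0010527972462786288)) [ 0.4813 -0.1656  0.0625]
square (array([ 0.5015, -0.2533,  0.0612]), np.float64(0.000825237302367233)) [ 0.5018 -0.253   0.0625]
sep 0.08978088302609484 yaw 13.251265217658329
UL [ 0.5328 -0.112   0.082 ]
UR [ 0.5705 -0.2773  0.082 ]
LR [ 0.452  -0.3044  0.037 ]
LL [ 0.4147 -0.1384  0.04  ]
handle [0.5021 0.2724 0.175 ] (array([0.4997, 0.2728, 0.1711]), np.float64(0.00518498758019068))
foot [0.5476 0.3153 0.01  ]
foot [0.5468 0.2261 0.01  ]
foot [0.4577 0.2256 0.01  ]
foot [0.4576 0.3156 0.01  ]
```

```bash
python3 -m crank '-10.5 -4.7 0 -1.775;-10.5 -4.7 0 -1.775;-10.5 -4.7 0 -1.775;-10.5 -4.7 0 -1.775;-10.5 -4.7 0 -1.775' 60 20; python3 -m crank '0 0 0 0;0 0 0 0;0 0 0 0;0 0 0 0'
```

```text
time_s: 1.23
eef_pos: [0.3877, 0.3623, 0.2394]
ee_rot: [[-1.0, -0.0, 0.0], [-0.0, 1.0, 0.0], [-0.0, 0.0, -1.0]]
wrist_force: [-0.0, 0.5, 0.0]
opening: 0.0598
finger_force: 0.0
time_s: 1.72
eef_pos: [0.3855, 0.3644, 0.2393]
ee_rot: [[-1.0, -0.002, -0.0], [-0.002, 1.0, -0.0], [0.0, -0.0, -1.0]]
wrist_force: [0.2, 0.2, 0.5]
opening: 0.0601
finger_force: 0.0
```

```bash
python3 -m crank '-1.5 -1.2 0 0;-2.91 -2.31 0 0;-2.91 -2.31 0 0;-2.91 -2.31 0 0'; python3 - <<'E'
from h import *
t=vision.camera("top"); s=vision.camera("side")
a=cv2.resize(t[170:240,185:285],None,fx=5,fy=5,interpolation=cv2.INTER_CUBIC)
b=cv2.resize(s[160:260,240:300],None,fx=3.5,fy=3.5,interpolation=cv2.INTER_CUBIC)
o=np.zeros((350,710,3),np.uint8);o[:350,:500]=a;o[:350,500:710]=b;cv2.imwrite("pics/g1.png",o)
E
```

```text
time_s: 2.22
eef_pos: [0.5034, 0.2703, 0.239]
ee_rot: [[-1.0, 0.002, 0.0], [0.002, 1.0, -0.001], [-0.0, -0.001, -1.0]]
wrist_force: [-0.5, 0.5, -0.7]
opening: 0.0605
finger_force: 0.0
```

View pics/g1.png

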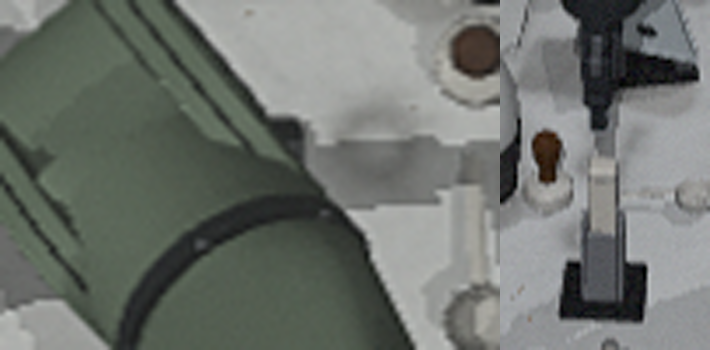

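The gripper is right over the handle in the side view (fingertips at crop 598,125; handle top at 602,160). Next I descend and close.

```bash
python3 -m crank '0.03 0.03 1 0;0.03 0.03 2 0;0.03 0.03 2.625 0;0.03 0.03 2.625 0' && python3 -m crank '0 0 0 0;0 0 0 0;0 0 0 0;0 0 0 0' 10 20
```

```text
time_s: 2.82
eef_pos: [0.5, 0.2732, 0.1333]
ee_rot: [[-1.0, -0.002, -0.002], [-0.002, 1.0, -0.001], [0.002, -0.001, -1.0]]
wrist_force: [-0.8, 0.3, 0.6]
opening: 0.0604
finger_force: 0.0
time_s: 3.32
eef_pos: [0.5017, 0.273, 0.1354]
ee_rot: [[-1.0, -0.0, 0.001], [-0.0, 1.0, 0.001], [-0.001, 0.001, -1.0]]
wrist_force: [-2.0, 0.2, 9.2]
opening: 0.0277
finger_force: 22.7
```

```bash
python3 -m crank '0 0 -0.7 0;0 0 -1.375 0;0 0 -1.375 0' && python3 -m crank '0.3 0 0 0;0.55 0 0 0;0.8 0 0 0;1.05 0 0 0;1.05 0 0 0'; python3 - <<'E'
from h import *
s=vision.camera("side"); t=vision.camera("top")
a=cv2.resize(t[170:240,185:285],None,fx=5,fy=5,interpolation=cv2.INTER_CUBIC)
b=cv2.resize(s[160:260,240:300],None,fx=5,fy=5,interpolation=cv2.INTER_CUBIC)
o=np.zeros((500,800,3),np.uint8);o[:350,:500]=a;o[:,500:]=b;cv2.imwrite("pics/g2.png",o)
E
```

```text
time_s: 3.7
eef_pos: [0.5021, 0.2728, 0.1913]
ee_rot: [[-1.0, 0.0, 0.003], [0.0, 1.0, 0.002], [-0.003, 0.002, -1.0]]
wrist_force: [-0.4, -0.1, -2.0]
opening: 0.0276
finger_force: 21.6
time_s: 4.32
eef_pos: [0.4587, 0.2726, 0.1894]
ee_rot: [[-1.0, -0.001, -0.001], [-0.001, 1.0, -0.0], [0.001, -0.0, -1.0]]
wrist_force: [-0.6, -1.1, -0.7]
opening: 0.0278
finger_force: 21.5
```

View pics/g2.png

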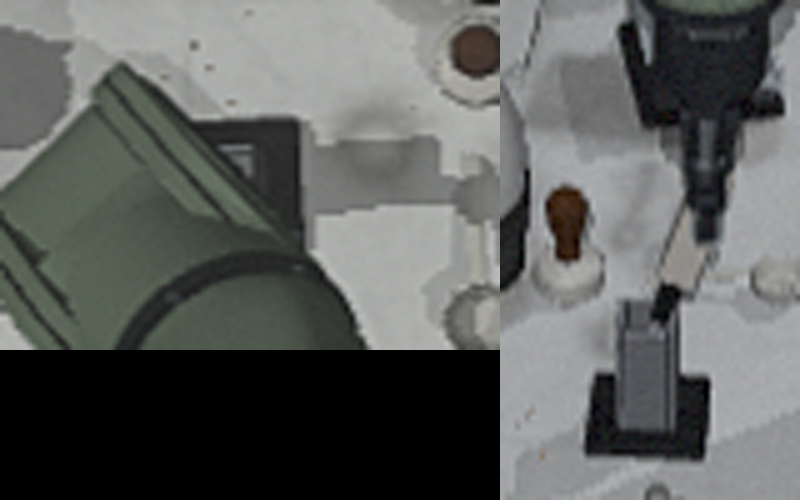

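The pivot worked: the handle leans towards the robot (handle left edge from 690,195 to 658,280; neck at 665,305 against the rim). Now I firm the grip, lift out and carry it over.

```bash
python3 -m crank '0 0 0 0;0 0 -0.7 0;0 0 -1.5 0;0 0 -2.3 0;0 0 -2.3 0' - 60 && python3 -m crank '0.2 -1.2 0 0;0.3 -2.7 0 -0.4;0.4 -4.2 0 -0.8;0.6 -5.7 0 -1.2;0.7 -7.2 0 -1.6' && python3 -m crank '0 -1.5 0 0;0 -2 0 0;0 -2 0 0'
```

```text
time_s: 5.05
eef_pos: [0.46, 0.2728, 0.2829]
ee_rot: [[-1.0, 0.0, 0.002], [0.0, 1.0, 0.002], [-0.002, 0.002, -1.0]]
wrist_force: [-0.9, -0.8, -2.3]
opening: 0.0275
finger_force: 63.2
time_s: 5.68
eef_pos: [0.4307, -0.0174, 0.2808]
ee_rot: [[-0.975, -0.224, -0.001], [-0.224, 0.975, -0.0], [0.001, 0.0, -1.0]]
wrist_force: [1.9, 0.6, -1.2]
opening: 0.0274
finger_force: 63.2
time_s: 6.05
eef_pos: [0.4489, -0.0947, 0.2805]
ee_rot: [[-0.976, -0.219, -0.001], [-0.219, 0.976, 0.0], [0.001, 0.0, -1.0]]
wrist_force: [0.6, 0.1, -0.6]
opening: 0.0274
finger_force: 63.2
```

```bash
python3 -m crank '0.6 -1 0 0;1.16 -1.92 0 -0.06;1.16 -1.92 0 -0.06;1.16 -1.92 0 -0.06' ; cat >> h.py <<'E'
def overlay(name,crop,f,ths=(20,),zg=.131,col=((0,0,255),(0,255,0),(255,0,0)),im=None):
    st=telemetry.observe(); R=np.array(st["ee_rot"]); G=np.array(st["eef_pos"])-.011*R[:,2]
    im=vision.camera(name); y0,y1,x0,x1=crop
    o=cv2.resize(im[y0:y1,x0:x1],None,fx=f,fy=f,interpolation=cv2.INTER_CUBIC)
    o2=o.copy()
    for th,c in zip(ths,col):
        t=np.radians(th); z=-R[:,2]*np.cos(t)+R[:,0]*np.sin(t); x=R[:,0]*np.cos(t)+R[:,2]*np.sin(t); y=R[:,1]
        P=lambda a,b,h:tuple(int(round(v)) for v in (proj(name,G+(h-zg)*z+a*x+b*y)-[x0,y0]+.5)*f-.5)
        for sx in(-.014,.014):
            for sy in(-.014,.014): cv2.line(o2,P(sx,sy,.065),P(sx,sy,.16),c,1)
        cv2.line(o2,P(0,0,0),P(0,0,.065),c,1)
    return np.hstack([o,o2])
E
python3 - <<'E'
from h import *
a=overlay("side",(115,215,255,315),6,(20,)); cv2.imwrite("pics/g3.png",a); print(a.shape)
s=telemetry.observe(); print(s["eef_pos"],s["wrist_force"],s["time_s"])
E
```

```text
time_s: 6.55
eef_pos: [0.4211, -0.1774, 0.2811]
ee_rot: [[-0.973, -0.231, -0.0], [-0.231, 0.973, 0.001], [0.0, 0.001, -1.0]]
wrist_force: [1.1, 0.9, -0.8]
opening: 0.0271
finger_force: 63.2
(600, 720, 3)
[ 0.421287   -0.17727668  0.28117698] [ 0.42701653 -0.17218629 -0.71410913] 6.6
```

View pics/g3.png

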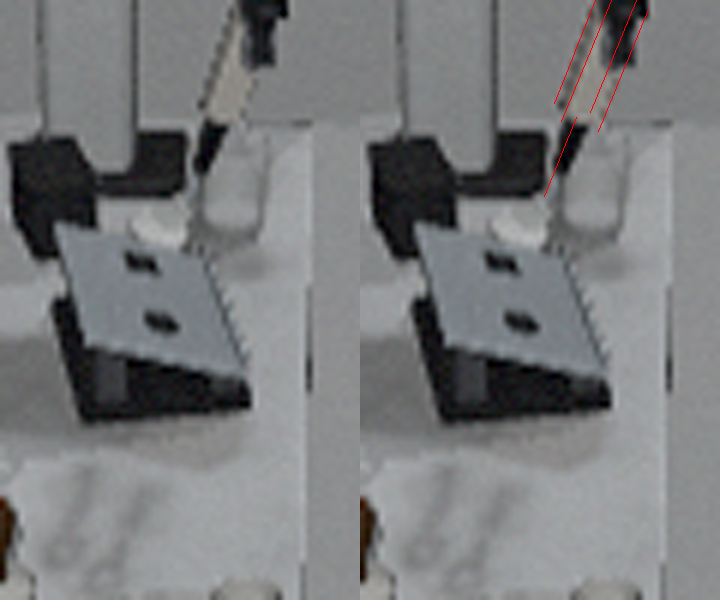

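```bash
python3 - <<'E'
from h import *
a=overlay("side",(108,152,282,308),13,(13,17)); 
t=spotter.look_for("thermometer","side"); print([(d["point"],d["conf"]) for d in t])
b=overlay("top",(195,225,330,385),6,(17,))[:, :330*2]
o=np.zeros((600,800,3),np.uint8); o[:a.shape[0],:a.shape[1]]=a[:600,:800] 
cv2.imwrite("pics/g4.png",o[:a.shape[0],:a.shape[1]])
st=telemetry.observe(); R=np.array(st["ee_rot"]); G=np.array(st["eef_pos"])-.011*R[:,2]
for th in(10,14,16,18,20,22):
    t=np.radians(th); z=-R[:,2]*np.cos(t)+R[:,0]*np.sin(t)
    p,q=proj("side",G+z*(.065-.131)),proj("side",G+z*(.02-.131)); d=q-p; print(th,p,q,np.degrees(np.arctan2(-d[0],d[1])))
E
```

```text
[]
10 [293.07097808 134.39684179] [291.03227708 143.80892129] 12.221733426052435
14 [292.03880436 134.27619208] [289.31845534 143.61836817] 16.235036014103972
16 [291.5293103  134.19034523] [288.47176284 143.48129311] 18.215799521070206
18 [291.02499571 134.08758514] [287.63313509 143.31647963] 20.17970316260651
20 [290.52644363 133.96801074] [286.80350617 143.12405737] 22.127136394260543
22 [290.03423228 133.83173922] [285.98380509 142.90418351] 24.058554463563727
```

View pics/g4.png

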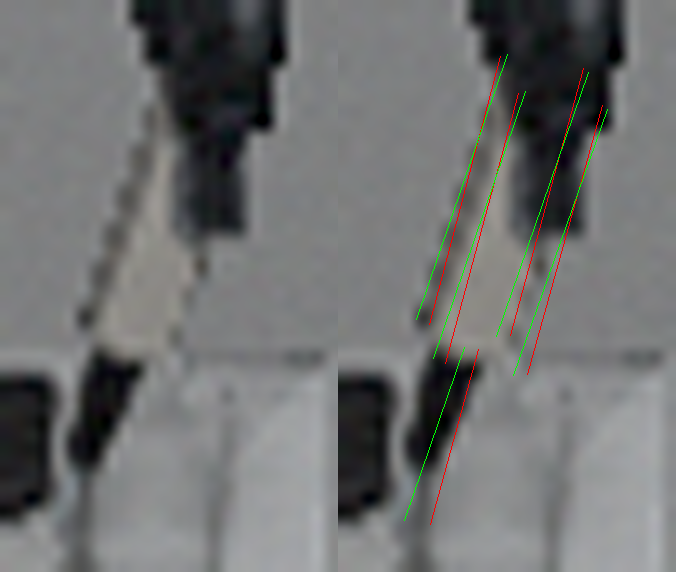

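Tilt reads about 17° (left handle edge 155,105 to 85,325; the green 17° overlay fits handle and neck), 3° off square, which is well inside the limits. Next is the 5 cm hover, held for over a second.

```bash
python3 -m crank '-0.07 -0.03 0.6 0;-0.135 -0.06 1.2 0;-0.135 -0.06 1.45 0;-0.135 -0.06 1.45 0' && python3 -m crank '0 0 0 0;0 0 0 0;0 0 0 0;0 0 0 0;0 0 0 0'&& python3 -m crank '0 0 0 0;0 0 0 0;0 0 0 0;0 0 0 0;0 0 0 0'; python3 - <<'E'
from h import *
a=overlay("side",(125,180,262,308),8.5,(17,));cv2.imwrite("pics/g5.png",a[:600,:800])
b=overlay("top",(185,225,335,390),7,(17,)); cv2.imwrite("pics/g6.png",b[:,:800])
s=telemetry.observe(); print(s["eef_pos"],s["wrist_force"],s["time_s"],s["qd"])
E
```

```text
time_s: 7.25
eef_pos: [0.4267, -0.1795, 0.2233]
ee_rot: [[-0.973, -0.23, -0.001], [-0.23, 0.973, 0.0], [0.001, 0.0, -1.0]]
wrist_force: [0.7, -0.3, -1.8]
opening: 0.0273
finger_force: 63.2
time_s: 7.88
eef_pos: [0.4267, -0.1798, 0.2234]
ee_rot: [[-0.973, -0.23, 0.0], [-0.23, 0.973, -0.0], [0.0, -0.0, -1.0]]
wrist_force: [-0.7, 0.6, -1.4]
opening: 0.027
finger_force: 63.2
time_s: 8.5
eef_pos: [0.4267, -0.1798, 0.2234]
ee_rot: [[-0.973, -0.23, -0.0], [-0.23, 0.973, -0.0], [0.0, -0.0, -1.0]]
wrist_force: [0.1, -0.6, -1.8]
opening: 0.0275
finger_force: 63.2
[ 0.42671135 -0.17981161  0.22331802] [-0.36999448  0.05018981 -1.23615135] 8.6 [ 0.04108206 -0.01398985 -0.03602289  0.02629046  0.00682407  0.00937193
 -0.03817936]
```

View pics/g5.png

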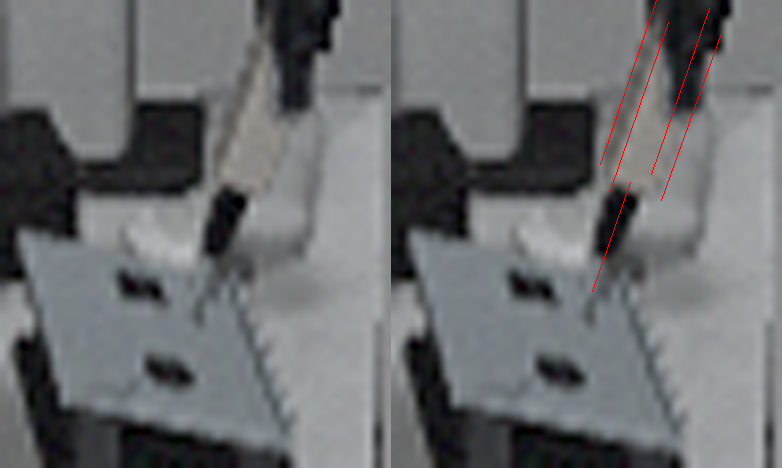

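View pics/g6.png

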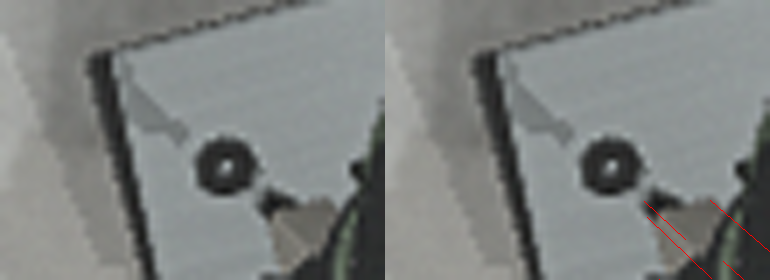

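```bash
python3 - <<'E'
from h import *
np.set_printoptions(precision=1,suppress=True,linewidth=150)
t=vision.camera("top").mean(2).astype(int); s=vision.camera("side").mean(2).astype(int)
for c in("top","side"):
  for q in("tip","tip_end","thermometer"): print(c,q,[(np.round(d["point"],1),round(d["conf"],2)) for d in spotter.look_for(q,c)[:2]])
print("top cols 362-385"); 
for r in range(203,224): print(r,*["%3d"%v for v in t[r,362:386]])
print("side cols 279-296")
for r in range(143,166): print(r,*["%3d"%v for v in s[r,279:297]])
st=telemetry.observe(); R=np.array(st["ee_rot"]); G=np.array(st["eef_pos"])-.011*R[:,2]
for th in(14,17,20,23):
    a=np.radians(th); z=-R[:,2]*np.cos(a)+R[:,0]*np.sin(a)
    for c in("top","side"): print(th,c,*[proj(c,G+z*(h-.131)) for h in(0,.021,.043,.065)])
E
```

```text
top tip [(array([364.4, 209.1]), 0.62)]
top tip_end []
top thermometer [(array([374.7, 217.5]), 0.56)]
side tip []
side tip_end [(array([295.5, 149.8]), 0.41)]
side thermometer [(array([275.2, 172.8]), 0.46)]
top cols 362-385
203 146 148 149 151 153 152 152 149 147 146 144 144 143 147 148 146 147 145 149 151 149 149 148 146
204 146 152 156 160 111 124 127 154 152 147 148 147 145 144 147 148 149 149 147 144 146 145 146 147
205 153 159  95  72  51  60  56  69 119 151 148 146 148 146 146 146 144 145 146 143 147 148 150 150
206 155 115  53  41  47  44  44  41  64 158 150 146 145 142 143 143 145 148 147 149 148 149 148 150
207 132  71  46  45  45  44  45  46  39  97 151 144 145 144 147 146 147 146 144 145 145 147 150 156
208 131  55  42  46  83 165  66  45  39  68 152 148 147 145 146 146 146 144 146 146 145 151 152  66
209 157  64  43  48  99 118  52  46  39  87 114 149 146 145 144 144 146 146 147 147 147 148 154  35
210 158  71  43  45  55  55  45  45  51 110 147 150 149 147 147 145 146 144 147 146 146 146 152 107
211 155  87  42  42  46  43  43  40  59 121 144 122 155 151 146 146 144 14
[... 2799 characters left out ...]
 130 126 126  96 107 135 154 154 153 154
164 129 130 126 131 127 126 127 129 124 127 127 117  90 150 152 153 154 154
165 127 130 127 128 125 126 126 125 129 125 125 124  92 137 130 153 156 150
14 top [372.  215.4] [373.8 216.8] [375.7 218.3] [377.6 219.8]
14 side [286.7 159. ] [287.9 154.9] [289.2 150.5] [290.5 146.1]
17 top [371.6 213.3] [373.4 215. ] [375.4 216.9] [377.4 218.8]
17 side [285.2 158.7] [286.6 154.7] [288.2 150.3] [289.7 146. ]
20 top [371.1 211.2] [373.  213.3] [375.1 215.4] [377.2 217.7]
20 side [283.8 158.4] [285.4 154.4] [287.2 150.1] [289.  145.8]
23 top [370.7 209.2] [372.7 211.5] [374.8 214. ] [377.  216.6]
23 side [282.4 158.1] [284.2 154.1] [286.2 149.9] [288.3 145.6]
```

```bash
python3 -m crank '-0.11 0.01 0.34 0;-0.22 0.02 0.68 0;-0.336 0.03 1.025 0;-0.336 0.03 1.025 0;-0.336 0.03 1.025 0'; python3 - <<'E'
from h import *
np.set_printoptions(precision=1,suppress=True,linewidth=150)
t=vision.camera("top").mean(2).astype(int); s=vision.camera("side").mean(2).astype(int)
print("top cols 360-380"); 
for r in range(202,220): print(r,*["%3d"%v for v in t[r,360:381]])
print("side cols 274-294")
for r in range(152,176): print(r,*["%3d"%v for v in s[r,274:295]])
st=telemetry.observe(); R=np.array(st["ee_rot"]); G=np.array(st["eef_pos"])-.011*R[:,2]; print(st["eef_pos"]*1000,st["wrist_force"])
for th in(16,18,20):
    a=np.radians(th); z=-R[:,2]*np.cos(a)+R[:,0]*np.sin(a)
    for c in("top","side"): print(th,c,*[proj(c,G+z*(h-.131)) for h in(0,.021,.043,.065)])
for c in("top","side"): print(c,proj(c,[.481,-.1657,.062]))
E
```

```text
time_s: 9.62
eef_pos: [0.4396, -0.1755, 0.1824]
ee_rot: [[-0.973, -0.23, -0.0], [-0.23, 0.973, -0.0], [0.0, -0.0, -1.0]]
wrist_force: [0.0, -0.4, -0.1]
opening: 0.0275
finger_force: 63.2
top cols 360-380
202 117 120 146 147 147 147 147 149 148 147 145 146 148 146 147 145 146 143 148 156 161
203 122 118 122 148 151 151 153 154 153 151 148 146 145 146 145 146 148 147 151 159 147
204 122 120 120 126 157 162 113 124 128 154 152 147 146 148 146 143 148 152 159  72  64
205 121 120 123 126  93  70  52  57  58  71 117 150 149 147 150 147 148 151 118  23  59
206 117 119 123 107  53  38  45  45  43  39  65 159 154 147 146 145 144 147 150  71  52
207 148 149 128  71  41  43  41  38  46  42  38 100 115 151 150 149 148 152 158 159  48
208 150 152 132  57  44  43  70 134 129  77  40  72 116 118 116 112 154 154 158 134  42
209 151 150 158  61  45  46  67 136 105  50  39  49  92 116 113 105 108 108 127  70  47
210 147 149 157  72  42  48  45 104  64  39  35  32  58  94  98  96  95  97  68  60  51
211 147 148 156  89  42  41  43  53  38  66 100  99 100  99 100  97  99 103  46  69  48
212 148 148 150 
[... 2575 characters left out ...]
36 141 138 130 137 134 134 127 127 129 125 127 129 126 125 124  92
174  41  44  52  66  95  96 104 118 139 142 137 133 137 137 133 131 127 127 128 129 107
175  57  60  12   2  11  11  33  58  91 107 100 109 121 144 135 134 138 138 134 132 128
[ 439.6 -175.7  182.7] [ 0.3 -0.4 -0.5]
16 top [367.8 210.4] [369.5 211.9] [371.3 213.6] [373.2 215.2]
16 side [282.6 167.1] [284.  163.1] [285.4 158.8] [286.8 154.6]
18 top [367.5 209.1] [369.2 210.8] [371.1 212.6] [373.  214.5]
18 side [281.7 166.9] [283.2 162.9] [284.7 158.7] [286.3 154.5]
20 top [367.2 207.7] [369.  209.7] [370.9 211.7] [372.9 213.8]
20 side [280.7 166.7] [282.4 162.8] [284.1 158.6] [285.8 154.4]
top [366.8 208.6]
side [281.2 168.3]
```

```bash
python3 -m crank '-0.02 0 0.06 0;-0.04 0 0.12 0;-0.04 0 0.12 0' && python3 -m crank '-0.01 0 0.04 0;-0.02 0 0.07 0;-0.02 0 0.07 0;-0.02 0 0.07 0';  python3 -m crank '-0.01 0 0.04 0;-0.02 0 0.07 0;-0.02 0 0.07 0;-0.02 0 0.07 0'
```

```text
time_s: 10.1
eef_pos: [0.4411, -0.1752, 0.1774]
ee_rot: [[-0.973, -0.23, -0.0], [-0.23, 0.973, -0.0], [0.0, 0.0, -1.0]]
wrist_force: [0.7, 0.3, -1.0]
opening: 0.0272
finger_force: 63.2
time_s: 10.6
eef_pos: [0.4419, -0.175, 0.1748]
ee_rot: [[-0.973, -0.23, -0.0], [-0.23, 0.973, -0.0], [0.0, -0.0, -1.0]]
wrist_force: [-1.1, -0.2, 0.2]
opening: 0.0272
finger_force: 63.3
time_s: 11.1
eef_pos: [0.4427, -0.1748, 0.172]
ee_rot: [[-0.973, -0.23, 0.0], [-0.23, 0.973, -0.0], [-0.0, -0.0, -1.0]]
wrist_force: [-0.5, -0.5, 1.3]
opening: 0.0275
finger_force: 63.4
```

```bash
cat >> h.py <<'E'
def avgf(n=12):
    F=[]
    for _ in range(n):
        vision.camera("top"); s=telemetry.observe(); F.append(np.r_[s["wrist_force"],s["ft_torque"],s["eef_pos"]*1000])
    return np.mean(F,0).round(3),np.std(F,0).round(2)[:3]
E
python3 -c "
from h import *
print(avgf())"; python3 -m crank '-0.01 0 0.04 0;-0.02 0 0.07 0;-0.02 0 0.07 0;-0.02 0 0.07 0'; python3 -c "
from h import *
print(avgf())"
```

```text
(array([-4.66000e-01, -2.42000e-01,  1.34100e+00, -4.20000e-02,
        2.30000e-02,  4.00000e-03,  4.42649e+02, -1.74824e+02,
        1.71950e+02]), array([0.5 , 0.47, 0.48]))
time_s: 12.2
eef_pos: [0.4434, -0.1746, 0.1691]
ee_rot: [[-0.973, -0.23, -0.0], [-0.23, 0.973, -0.0], [0.0, -0.0, -1.0]]
wrist_force: [0.6, -0.2, 2.1]
opening: 0.0274
finger_force: 63.6
(array([-5.59000e-01,  3.00000e-03,  2.11500e+00, -1.80000e-02,
       -5.40000e-02, -3.00000e-03,  4.43437e+02, -1.74642e+02,
        1.69154e+02]), array([0.39, 0.32, 0.42]))
```

```bash
python3 - <<'E'
from h import *
np.set_printoptions(precision=1,suppress=True,linewidth=150)
t=vision.camera("top").mean(2).astype(int); s=vision.camera("side").mean(2).astype(int)
print("top cols 360-376"); 
for r in range(203,214): print(r,*["%3d"%v for v in t[r,360:377]])
print("side cols 276-290")
for r in range(157,173): print(r,*["%3d"%v for v in s[r,276:291]])
st=telemetry.observe(); R=np.array(st["ee_rot"]); G=np.array(st["eef_pos"])-.011*R[:,2]
for th in(15,17.5,20):
    a=np.radians(th); z=-R[:,2]*np.cos(a)+R[:,0]*np.sin(a)
    for c in("top","side"): print(th,c,*[proj(c,G+z*(h-.131)) for h in(0.008,.021,.043,.065)])
E
```

```text
top cols 360-376
203 119 122 118 122 151 154 152 153 154 151 147 145 145 142 144 148 157
204 121 122 123 122 126 162 112 126 127 155 150 146 147 147 147 146 159
205 121 123 124 128  88  70  51  55  58  69 119 152 148 148 148 147 156
206 118 119 123 108  52  38  39  38  44  36  62 158 151 149 146 146 151
207 147 124 126  73  43  41  39  90  91  49  42  99 152 151 151 153 159
208 149 152 132  56  41  38 102  99  56  41  32  67 120 119 107 108 112
209 149 151 156  65  44  44  87  53  38  37  59  56 104  97  96  96  81
210 146 150 160  69  44  47  51  39  63 103 103  98 102  99  99 104  51
211 147 148 156  87  40  41  43  34 128 118 102 102 100 101 102  87  43
212 147 147 149 151 118  61  34  29 118 125 114  99 100 104 106  53  53
213 146 148 147 152 152 151 150 151 126 115 125 113 100 103 109  49  71
side cols 276-290
157  30  76  83  98 109 130 132 102 148 142 145 140 135 119  69
158  19  10  50  34  53 133 134  70 104 113 113 115 131  82  75
159  68  37  38  30  14 111 111  33  21  21  19  80 101  64 127
160 115  99 102  98  75  84  90  20  17  11  34  95  93  68 134
161 129 132 135 1
[... 433 characters left out ...]
8 129 130 122  47  13 106 104  42 110 126 130 123 128 126 122
169 121 120 111  93  46  24  37  10  53 129 127 126 128 127 124
170 111 108 112 112  88  98  71  72  91 126 127 124 127 128 128
171 110 109 106 111 120 137 115 116 135 129 127 126 127 129 127
172 121 126 126 118 135 131 126 129 129 128 127 128 125 126 131
15 top [367.4 210.6] [368.4 211.5] [370.2 213. ] [372.  214.5]
15 side [282.7 168.3] [283.5 165.8] [284.8 161.6] [286.1 157.4]
17.5 top [367. 209.] [368.1 210.1] [369.9 211.8] [371.8 213.6]
17.5 side [281.6 168.1] [282.5 165.7] [284.  161.5] [285.5 157.3]
20 top [366.7 207.5] [367.8 208.6] [369.7 210.7] [371.6 212.8]
20 side [280.5 167.9] [281.5 165.5] [283.2 161.3] [284.9 157.1]
```

```bash
python3 -c "
from cell import job_done
print(job_done())"
```

```text
the job is handed in; nothing more can be done
None
```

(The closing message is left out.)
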